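# Set the dish and hold the reflector flap at the red pointer

### The job

Slide the dish carriage along its rails fully home against the stop at its far end, with the reflector flap still lying flat. Then lift the reflector flap by its blue bar until it lines up with the red pointer on the quadrant, and finish while still holding it steady there with the gripper: it falls shut if let go. Leave the red pointer and everything else on the bench where they are.

Things in the scene. Friction and masses are not known exactly. Their poses are not given: they have to be found in the camera images.
- station: dish viewing station, fixed to the table: grey base plate 320 mm (its x) by 400 mm (its y, from -220 to +180), 16 mm thick. Origin on the table surface, axes: x away from the robot at yaw 0, y to the left, z up. On its right half (y = -75 mm) the dish carriage runs along x on two steel rails; on its left half lies the reflector flap. A white lamp box 111 mm high stands at its right edge (x 30 to 140, y -217 to -183 mm). Position and yaw vary.
- carriage (a joint): slide of the dish carriage along the station's +x (away from the robot), in m. Home, against the end stop, is 0.120; it starts 60 to 120 mm short of that. Stays where it is left (friction about 1.5 N). The carriage is a black plate 110 x 110 mm, top 34 mm above the table, with a clipped-on culture dish 90 mm across whose top is 48 mm above the table
- carriage_knob (a point): grip point of the blue upright round knob on the carriage's near (robot) side: 18 mm in diameter, 46 mm tall from 34 to 80 mm above the table; the point is on its axis 64 mm above the table (16 mm below its top). It moves with the carriage; the dish's rim is 30 mm beyond the knob's axis
- flap (a joint): hinge of the reflector flap, in rad: 0 lying flat (as it starts), growing as its left (+y) edge is lifted, up to 1.5. Its hinge line runs along the station's x axis. The hinge is free: let go, the flap falls shut. Mass 0.28 to 0.46 kg
- flap_hinge (a point): point on the hinge line, at the middle of the flap's width, 62 mm above the table; its axes turn with the flap (y from the hinge to the bar, x along the hinge line)
- flap_bar (a point): middle of the flap's blue round lifting bar, 175 mm from the hinge line and parallel to it, 12 mm in diameter, 102 mm free between its two dark arms; 39 mm of open gap between bar and the flap's panel; 62 mm above the table when flat, with 46 mm free below it. Its axes turn with the flap as those of flap_hinge. The flap panel is 130 mm wide, white on top with a black edge at its far (+x) side, flat in the plane through hinge line and bar
- pointer (a joint): angle of the red set pointer on the white quadrant scale, in rad, same hinge line and same zero and direction as the flap's angle; the flap lines up with the pointer when both angles are equal. Preset between 0.6 and 1.1, stiff, not to be moved
- pointer_tip (a point): outer end of the red pointer, 135 mm from the hinge line; the white quadrant plate (radius 125 mm, upright, square to the hinge line) stands just beyond the flap's far side, 78 mm along the station's x from the flap's middle. Its y axis points outward along the pointer, x along the hinge line
- spare_dish: bystander: closed culture dish with pale pink filling, 90 mm across, 15 mm high, lying on the station base in front of the reflector flap; origin at its underside centre
- vial: bystander: small closed jar, 32 mm across, 50 mm high, white cap, standing on the station base behind the quadrant; origin at its underside centre
- dish_stack: bystander: stack of three pale yellow culture dishes, 90 mm across, 47 mm high, on the table to the right; origin at underside centre
- pen: bystander: white and green marker pen, 130 mm long, lying on the table to the left; origin at its underside
- tweezers: bystander: steel tweezers, 120 mm long, lying on the table to the left; origin at the underside
- reagent: bystander: amber bottle with blue cap, 56 mm across, 120 mm high, on the table to the right; origin at underside centre

How it is judged:
By the outcome, as a careful person would: the job done as asked, in the order asked, and still so for the second after the job is handed in, while the arm keeps its last pose, push and grip.
It also fails if it takes over 48 s, if anything falls off the work surface, if the arm or the gripper's body presses on something with over 40 N, if the wrist force passes 120 N, or if a joint passes its speed limit or range.

### The arm

A 7-joint arm with a two-finger parallel gripper is mounted at the origin on the work surface. World frame = base frame: x ahead of the robot, y to its left, z up, the work surface at z = 0. Lengths are in m, angles in rad, forces in N, time in s.
With the tool pointing down it reaches from about 0.425 to 0.95 m from the base axis. Payload 16.7 kg.
Tool frame: the origin (TCP) lies at the very end of the fingers, on their centre line; the grasp point (between the pads) lies 19 mm behind it; z points along the fingers, y is the line along which they close (so a half turn about z gives the same grasp; the last joint's range is limited). The gripper opens to 94 mm and grips with 3 to 60 N. Pads are 16 mm wide; open, the fingers measure 119 mm over their backs; the gripper's body (75 mm by 177 mm) begins 78 mm behind the grasp point.
Start: joints at [-1.274, 0.426, 0.074, 1.606, -0.034, 1.111, -0.067], TCP at [0.292, 0.609, 0.205] pointing down, gripper open.
Joint ranges: [-2.85, 2.85], [-0.5, 2.14], [-1.23, 1.37], [0.21, 2.46], [-1.02, 4.16], [0.16, 2.05], [-2.73, 2.73]. Speed limits (rad/s): [1.89, 1.89, 2.39, 2.39, 3.01, 3.01, 3.01].

### API

Orientations are given as a unit quaternion [w, x, y, z].
In Python, from rig import ctrl gives the robot as it stands. The module is installed in compiled form; this text tells all that it offers.
- The arm moves only by the tool jog_arm, never from a script. Its arguments are lists of equal length, an entry for each row: "slide": the shift along the tool's x, y, z in cm, a list of three; "angular": the turn, a rotation vector about the tool's x, y, z in rad, a list of three; "jaw": the opening, from 0 (shut) to 1 (fully open). In form: {"slide": [[tx, ty, tz], ...], "angular": [[wx, wy, wz], ...], "jaw": [jaw, ...]}. A call has exactly 10 rows; each row is the pose to reach, as a shift and turn from the pose commanded when the call began, along the tool's axes at that moment; what a row does not reach only later rows make up. A row lasts 1/10 s, in which the tool goes at most 50 mm and 8.59 degrees, less where a joint would pass 70% of its speed; a pose out of reach is approached as far as the arm can. A call with a gripper value outside its range is refused whole. The fingers move at their own pace and stop on an object; "grip_force" is the grip in N (left out, the last holds). Time passes only in rows, so rows that repeat a pose let the fingers close, or fill a call up. It gives the time, the measured TCP pose, the force, the opening and the grip force at its end, in the units of the state.
- ctrl.get_state(): the state, without advancing time (a new reading comes with each control period).
- ctrl.get_image(name): name is "scene" or "top" or "wrist"; returns a dict with "img" (400x640x3 uint8, red, green, blue), "fov_y" (degrees; the focal length in pixels is half the picture's height over the tangent of half this angle, whatever the lens; pixels are square), "cx", "cy" (the principal point, pixels), "pose" (4x4, takes a point from camera to world coordinates); the wrist camera has in their place "T_tool_cam" (4x4, takes a point from camera to tool coordinates, whose origin is the TCP and whose axes are the flange's). Camera axes: x right, y up, looking along -z (the intrinsics and any distortion apply to the point x, -y, -z); pixel columns grow to the right and rows downward; lengths in m; the calibration is good to about 2 mm. A picture is of the moment at which its call begins: read the wrist's pose just before it. There is no depth.
- ctrl.job_done(): hands the job in; it is judged then, once.
The state is a dict: "time_s": time; "joint_pos": joint angles; "qd": joint speeds; "joint_torque": joint torques, N m; "tool_pos": TCP position; "tcp_rot": TCP orientation; "force": force on the tool from outside, world axes, zero at the start; "wrist_torque": the same for the moment, N m; "grip_width": opening from 0.0 (shut) to 1.0 (fully open); "finger_force": force on a finger pad.
Only numpy, scipy, OpenCV 4.12 (cv2) and the standard library are available. Lean on these libraries where they do the work, as an engineer would, in place of code of your own. Each camera call takes 0.05 s, during which the arm holds its last target. There are 200 camera calls.

## Working session

There is one attempt and no reset: what is moved stays moved. The work goes in short steps, Python scripts to look and compute and a tool call to move; the robot and the scene stay as the last step left them, time stands still between calls to the robot, and variables do not carry over. Pictures are saved under pics/ and viewed, at most 10 in all, crops included, and the job is handed in when it is done.

Besides the shell and the picture viewer there is one more tool, called after ">>>" as a command line: name --argument value ..., lists and objects as JSON in quotes. jog_arm: Moves the arm, as the interface text tells. Its arguments: {"type":"object","properties":{"slide":{"type":"array","items":{"type":"array","items":{"type":"number"}}},"angular":{"type":"array","items":{"type":"array","items":{"type":"number"}}},"jaw":{"type":"array","items":{"type":"number"}},"grip_force":{"type":"number"}},"required":["slide","angular","jaw"]}

```bash
mkdir -p pics; python3 - <<'E'
from rig import ctrl
import cv2,numpy as np,pickle
s=ctrl.get_state();print({k:np.round(v,3) for k,v in s.items()})
for n in ["scene","top"]:
    d=ctrl.get_image(n);pickle.dump(d,open(n+".pkl","wb"))
    print(n,d.keys(),d["fov_y"],d["cx"],d["cy"],np.round(d["pose"],3).tolist(),[ (k,d[k]) for k in d if k not in("img","fov_y","cx","cy","pose")])
    cv2.imwrite(f"pics/{n}0.png",d["img"][:,:,::-1])
E
```

```text
{'time_s': np.float64(0.0), 'joint_pos': array([-1.273,  0.427,  0.074,  1.607, -0.034,  1.111, -0.067]), 'qd': array([ 0.002, -0.   , -0.001,  0.001,  0.   , -0.001, -0.001]), 'joint_torque': array([-1.0000e-03, -9.3583e+01,  3.6670e+00, -4.5417e+01, -4.9000e-02,
        2.1000e-02,  0.0000e+00]), 'tool_pos': array([0.291, 0.608, 0.205]), 'tcp_rot': array([-0.   ,  0.222,  0.975, -0.001]), 'force': array([-0.871,  0.43 , -0.166]), 'wrist_torque': array([ 0.008, -0.008, -0.   ]), 'finger_force': np.float64(0.0), 'grip_width': np.float64(0.997)}
scene dict_keys(['img', 'fov_y', 'cx', 'cy', 'pose']) 53.47994129458717 315.20688556168653 203.09355818250037 [[0.312, -0.605, 0.733, 1.397], [0.95, 0.193, -0.245, -0.293], [0.007, 0.773, 0.635, 0.767], [0.0, 0.0, 0.0, 1.0]] []
top dict_keys(['img', 'fov_y', 'cx', 'cy', 'pose']) 53.29030160732436 310.9114485607061 193.84994657960493 [[0.008, 0.984, -0.18, 0.345], [-1.0, 0.008, -0.001, -0.023], [0.0, 0.18, 0.984, 1.247], [0.0, 0.0, 0.0, 1.0]] []
```

View pics/scene0.png

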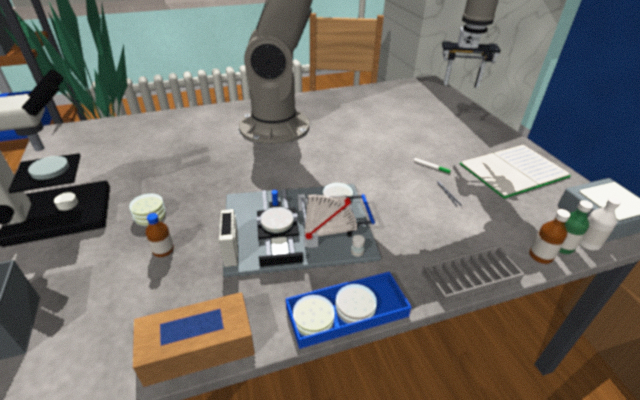

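View pics/top0.png

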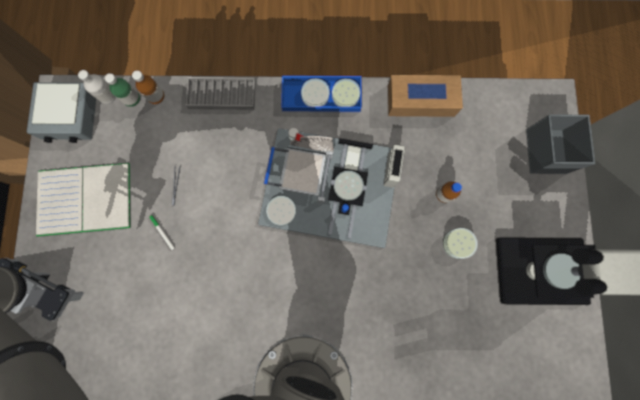

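The scene view shows the carriage's knob (275,197), the red pointer from (309,236) to (349,201) and the bar (367,208). The top view shows the knob (345,208), the dish (348,184), the bar (270,167) and the base plate edge from (259,226) to (386,245).

```bash
cat > h.py <<'E'
import numpy as np,cv2,pickle
from scipy.spatial.transform import Rotation as R
def K(d): 
    return 200/np.tan(np.radians(d["fov_y"]/2))
def ray(d,p,T=None):
    T=d["pose"] if T is None else T; T=np.array(T);f=K(d)
    v=np.array([(p[0]-d["cx"])/f,-(p[1]-d["cy"])/f,-1]);v=T[:3,:3]@v
    return T[:3,3],v/np.linalg.norm(v)
def plane(d,p,z,T=None):
    o,v=ray(d,p,T);return o+v*(z-o[2])/v[2]
def proj(d,P,T=None):
    T=d["pose"] if T is None else T; T=np.array(T);f=K(d)
    c=T[:3,:3].T@(np.asarray(P)-T[:3,3]);return np.array([d["cx"]-f*c[0]/c[2],d["cy"]+f*c[1]/c[2]])
def tri(r1,r2):
    (a,u),(b,v)=r1,r2
    A=np.array([[u@u,-u@v],[u@v,-v@v]]);s,t=np.linalg.solve(A,[(b-a)@u,(b-a)@v])
    return (a+s*u+b+t*v)/2,np.linalg.norm(a+s*u-b-t*v)
def comps(m,amin=4):
    n,l,st,c=cv2.connectedComponentsWithStats(m.astype(np.uint8))
    return [(tuple(np.round(c[i],1)),st[i].tolist(),l==i) for i in range(1,n) if st[i,4]>=amin]
def hsv(d): return cv2.cvtColor(d["img"],cv2.COLOR_RGB2HSV)
def blue(d,s=130,v=50):
    h=hsv(d);return (abs(h[...,0].astype(int)-112)<14)&(h[...,1]>s)&(h[...,2]>v)
def red(d):
    h=hsv(d);return ((h[...,0]<8)|(h[...,0]>172))&(h[...,1]>150)&(h[...,2]>70)
def ends(m):
    y,x=np.nonzero(m);P=np.c_[x,y].astype(float);c=P.mean(0);u=np.linalg.svd(P-c,full_matrices=False)[2][0]
    t=(P-c)@u;return c+u*t.min(),c+u*t.max()
E
python3 - <<'E'
from h import *
for n,roi in [("top",(255,120,420,250)),("scene",(210,170,400,280))]:
    d=pickle.load(open(n+".pkl","rb"))
    for nm,f in [("blue",blue),("red",red)]:
        m=f(d);k=np.zeros_like(m);k[roi[1]:roi[3],roi[0]:roi[2]]=1
        for c in comps(m&k): print(n,nm,c[0],c[1],np.round(ends(c[2]),1).tolist())
d=pickle.load(open("top.pkl","rb"))
for p in [(259,226),(386,245)]: print(plane(d,p,.016))
print("dish",plane(d,(349,184),.048),"knob",plane(d,(345,207),.080))
E
```

```text
top blue (np.float64(268.9), np.float64(166.3)) [265, 148, 9, 36, 96] [[272.7, 147.9], [265.4, 183.1]]
top blue (np.float64(344.6), np.float64(207.6)) [341, 203, 8, 10, 60] [[346.5, 203.2], [342.7, 211.9]]
top red (np.float64(297.8), np.float64(137.0)) [296, 134, 5, 7, 22] [[298.2, 134.0], [297.4, 139.9]]
scene blue (np.float64(274.6), np.float64(197.6)) [272, 190, 7, 16, 93] [[274.2, 189.9], [275.0, 205.1]]
scene blue (np.float64(367.5), np.float64(208.7)) [361, 195, 13, 28, 88] [[362.4, 194.9], [372.5, 222.2]]
scene blue (np.float64(380.1), np.float64(276.7)) [359, 272, 36, 8, 160] [[393.7, 275.5], [359.0, 278.6]]
scene red (np.float64(329.1), np.float64(217.8)) [306, 198, 45, 41, 136] [[350.3, 199.5], [306.4, 237.4]]
[0.46785513 0.13895636 0.016     ]
[ 0.41251758 -0.25231427  0.016     ]
dish [ 0.59599098 -0.13758689  0.048     ] knob [ 0.51971414 -0.12202766  0.08      ]
```

```bash
python3 - <<'E'
from h import *
t=pickle.load(open("top.pkl","rb"));s=pickle.load(open("scene.pkl","rb"))
a,b=[plane(t,p,.062) for p in [(272.7,147.9),(265.4,183.1)]]
print("bar",a,b,np.linalg.norm(a-b),np.arctan2(*(a-b)[[1,0]]))
a,b=[plane(s,p,.062) for p in [(362.4,194.9),(372.5,222.2)]]
print("bar sc",a,b,np.linalg.norm(a-b),np.arctan2(*(b-a)[[1,0]]))
print("bar mid tri",tri(ray(t,(268.9,166)),ray(s,(367.5,208.7))))
print("knob tri",tri(ray(t,(344.6,207.6)),ray(s,(274.6,197.6))))
print("tip tri",tri(ray(t,(298,137)),ray(s,(349,201))))
yaw=-.141;x=np.array([np.cos(yaw),np.sin(yaw),0]);y=np.array([-np.sin(yaw),np.cos(yaw),0])
bar=tri(ray(t,(268.9,166)),ray(s,(367.5,208.7)))[0];bar[2]=.062
hinge=bar-.175*y
for pp in [(350.3,199.5),(306.4,237.4),(349,201)]:
    o,v=ray(s,pp)
    for off in (.07,.078): 
        P=o+v*(((hinge+off*x-o)@x)/(v@x));r=P-hinge;print(off,P,r@y,r[2],np.arctan2(r[2],r@y),np.hypot(r@y,r[2]))
print(hinge, proj(t,hinge+.078*x),proj(s,hinge+.078*x))
E
```

```text
bar [0.70503236 0.09817695 0.062     ] [0.59387647 0.11756317 0.062     ] 0.11283376303242243 -0.17266898399073055
bar sc [0.58862681 0.12000731 0.062     ] [0.70447127 0.09882699 0.062     ] 0.11776479224866092 -0.18083671397847123
bar mid tri (array([0.64799243, 0.10906475, 0.06058961]), np.float64(0.0011442875648064433))
knob tri (array([ 0.52097488, -0.12252315,  0.05942613]), np.float64(8.588929064690852e-05))
tip tri (array([0.70992638, 0.02004612, 0.15757333]), np.float64(0.006250580497555692))
0.07 [0.70716853 0.0278657  0.15863609] 0.10292297814060922 0.09663609115039368 0.7539046895666294 0.14117957905504436
0.078 [0.71474759 0.02433516 0.16532211] 0.10049258720078917 0.10332210509152467 0.7992800680842436 0.14413263850652386
0.07 [ 0.69178928 -0.08048322  0.04763585] -0.006511970174846372 -0.014364151819085402 -1.9964315779401975 0.01577132248861278
0.078 [ 0.69953739 -0.08282278  0.05554198] -0.007739450940694715 -0.006458021967665484 -2.4462081287785007 0.010079937926310373
0.07 [0.7067475  0.02489945 0.15431956] 0.09992699565508523 0.09231956209651632 0.7458475644611448 0.1360452351475198
0.078 [0.71433118 0.02140151 0.16105302] 0.09752953658820292 0.09905302337321137 0.7931478655381411 0.13900903548504884
[ 0.62339911 -0.06419854  0.062     ] [328.86144955 149.69651183] [309.38315262 235.22038971]
```

```bash
cat >> h.py <<'E'
def rq(q): return R.from_quat(np.roll(q,-1))
def down(yaw): # tool y along station y, z down
    y=np.array([-np.sin(yaw),np.cos(yaw),0]);z=np.array([0,0,-1.]);return R.from_matrix(np.c_[np.cross(y,z),y,z])
def goto(s,p,rot):
    r=rq(s["tcp_rot"]);print("slide cm",np.round(r.inv().apply(np.asarray(p)-s["tool_pos"])*100,2),"ang",np.round((r.inv()*rot).as_rotvec(),3))
E
python3 - <<'E'
from h import *
from rig import ctrl
s=ctrl.get_state();d=ctrl.get_image("wrist");print(np.round(d["T_tool_cam"],4).tolist(),d["fov_y"],d["cx"],d["cy"])
goto(s,[.56,-.02,.34],down(-.165))
E
```

```text
[[0.0007, 0.9675, 0.253, 0.0724], [1.0, -0.0009, 0.0006, -0.0], [0.0008, 0.253, -0.9675, -0.1789], [0.0, 0.0, 0.0, 1.0]] 71.53909608794379 324.69460054564934 198.38427798443337
slide cm [-51.36 -45.08 -13.46] ang [-0.001 -0.    -0.282]
```

>>> jog_arm --slide '[[-1, -1, -1], [-4, -3.5, -3], [-7.5, -6.5, -5.5], [-11, -9.5, -5.5], [-14.5, -12.5, -5.5], [-18, -16, -5.5], [-21.5, -19, -5.5], [-25, -22, -5.5], [-28, -25, -5.5], [-31, -27, -5.5]]' --angular '[[0, 0, -0.02], [0, 0, -0.05], [0, 0, -0.08], [0, 0, -0.11], [0, 0, -0.14], [0, 0, -0.17], [0, 0, -0.2], [0, 0, -0.23], [0, 0, -0.26], [0, 0, -0.282]]' --jaw '[0, 0, 0, 0, 0, 0, 0, 0, 0, 0]'

```text
time_s: 1.15
tool_pos: [0.4547, 0.2287, 0.2606]
tcp_rot: [-0.0, 0.082, 0.997, 0.0]
force: [0.9, 0.6, -0.7]
grip_width: 0.189
finger_force: 0.0
```

```bash
python3 - <<'E'
from h import *
from rig import ctrl
s=ctrl.get_state();print(s["tool_pos"]);goto(s,[.56,-.02,.26],down(-.165))
E
```

```text
[0.45472004 0.22865152 0.2606199 ]
slide cm [-14.46 -22.8    0.06] ang [ 0. -0.  0.]
```

>>> jog_arm --slide '[[-2, -3, 0], [-4, -6.5, 0], [-6, -10, 0], [-8.5, -13.5, 0], [-10.5, -17, 0], [-12.5, -20, 0], [-14, -22, 0], [-14.5, -22.8, 0], [-14.5, -22.8, 0], [-14.5, -22.8, 0]]' --angular '[[0, 0, 0], [0, 0, 0], [0, 0, 0], [0, 0, 0], [0, 0, 0], [0, 0, 0], [0, 0, 0], [0, 0, 0], [0, 0, 0], [0, 0, 0]]' --jaw '[0, 0, 0, 0, 0, 0, 0, 0, 0, 0]'

```text
time_s: 2.15
tool_pos: [0.5598, -0.0163, 0.2603]
tcp_rot: [-0.0, 0.082, 0.997, 0.0]
force: [-0.3, 0.5, -0.2]
grip_width: 0.004
finger_force: 0.0
```

```bash
cat >> h.py <<'E'
def wrist(name):
    from rig import ctrl
    s=ctrl.get_state();d=ctrl.get_image("wrist");T=np.eye(4);T[:3,:3]=rq(s["tcp_rot"]).as_matrix();T[:3,3]=s["tool_pos"]
    d["pose"]=T@d["T_tool_cam"];pickle.dump(d,open(name+".pkl","wb"));cv2.imwrite(f"pics/{name}.png",d["img"][:,:,::-1]);return s,d
E
python3 - <<'E'
from h import *
s,d=wrist("w1");print(s["tool_pos"])
for nm,f in [("blue",blue),("red",red)]:
    for c in comps(f(d),15): print(nm,c[0],c[1],np.round(ends(c[2]),1).tolist())
E
```

```text
[ 0.55975689 -0.01629272  0.26025748]
blue (np.float64(243.5), np.float64(164.5)) [235, 157, 19, 17, 220] [[252.1, 158.6], [235.8, 169.7]]
blue (np.float64(421.2), np.float64(225.7)) [415, 188, 14, 77, 480] [[425.2, 187.8], [417.1, 264.1]]
blue (np.float64(6.3), np.float64(252.1)) [0, 243, 16, 21, 248] [[8.7, 243.5], [3.0, 263.8]]
blue (np.float64(323.7), np.float64(343.3)) [320, 334, 10, 22, 129] [[326.1, 334.0], [320.6, 354.9]]
```

View pics/w1.png

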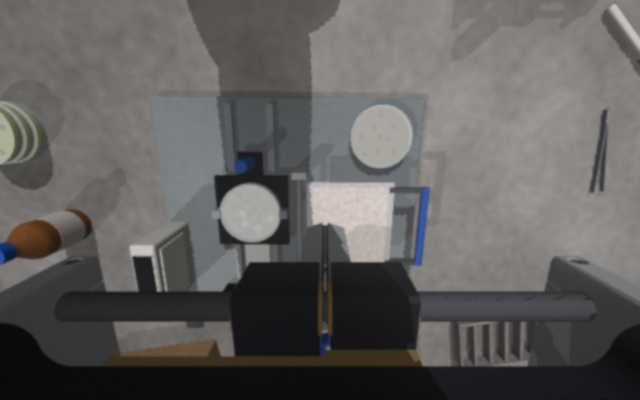

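The wrist view shows the station with its near edge between (152,96) and (424,96). It also shows the knob (243,164), the dish (250,213), the rail strips at x≈230 and 270, and the bar from (425,188) to (417,264). The quadrant is hidden behind the gripper.

```bash
python3 - <<'E'
from h import *
d=pickle.load(open("w1.pkl","rb"))
a,b=plane(d,(425.2,187.8),.062),plane(d,(417.1,264.1),.062)
v=b-a;print("bar",a,b,np.linalg.norm(v),np.arctan2(v[1],v[0]))
L,Rr=plane(d,(424,96),.016),plane(d,(152,96),.016);v=L-Rr
print("edge",L,Rr,np.linalg.norm(v),np.arctan2(-v[0],v[1]))
g=cv2.cvtColor(d["img"],cv2.COLOR_RGB2GRAY)
# fit near edge: strongest row gradient per column
gy=cv2.Sobel(cv2.GaussianBlur(g,(5,5),0).astype(float),cv2.CV_64F,0,1,ksize=3)
pts=[]
for c in list(range(160,190,2))+list(range(320,418,2)):
    pts.append((c,85+np.argmax(abs(gy[85:110,c]))))
pts=np.array(pts,float);l=cv2.fitLine(pts.astype(np.float32),cv2.DIST_HUBER,0,.01,.01).ravel();print(l)
P=[plane(d,(c,l[3]+(c-l[2])*l[1]/l[0]),.016) for c in (152,424)];v=P[1]-P[0];yaw=np.arctan2(-v[0],v[1]);print("fit",P,yaw)
for yaw in (yaw,-.165):
  x=np.array([np.cos(yaw),np.sin(yaw),0]);y=np.array([-np.sin(yaw),np.cos(yaw),0])
  O=(P[0]+P[1])/2;O=O-y*((P[0]+P[1])/2-0*O)@y*0
  o=(P[0]+P[1])/2+.16*x+.02*y;o[2]=0
  knob=plane(d,(243.5,164.5),.064);dish=plane(d,(250,213),.048);m=(a+b)/2
  for n,q in [("knob",knob),("dish",dish),("bar",m)]: print(n,q,(q-o)@x,(q-o)@y)
  print("o",o)
# dish circle
m=comps(((hsv(d)[...,1]<45)&(g>140)),200)
for c in m: print(c[0],c[1])
E
```

```text
bar [0.59298014 0.11930024 0.062     ] [0.70798687 0.09887889 0.062     ] 0.11680572880295391 -0.17573491096360072
edge [0.47028107 0.14252033 0.016     ] [ 0.40671067 -0.24325428  0.016     ] 0.39097729175440327 -0.1633186699862404
[ 9.99919176e-01 -1.27122225e-02  3.03038971e+02  9.37089462e+01]
fit [array([ 0.40622765, -0.24309481,  0.016     ]), array([0.46510396, 0.14290069, 0.016     ])] -0.151364406836465
knob [ 0.52015896 -0.12168698  0.064     ] -0.06567807803408351 -0.07803090402591138
dish [ 0.59298977 -0.13407617  0.048     ] 0.008188136971616213 -0.07929648831002489
bar [0.6504835  0.10908957 0.062     ] 0.02835824718457139 0.16975826286362974
o [ 0.59685214 -0.05445167  0.        ]
knob [ 0.52015896 -0.12168698  0.064     ] -0.0648955852295565 -0.07673941378425088
dish [ 0.59298977 -0.13407617  0.048     ] 0.008981019389641326 -0.07699770197053336
bar [0.6504835  0.10908957 0.062     ] 0.025753350496295485 0.1723089191557868
o [ 0.59677778 -0.05664907  0.        ]
(np.float64(625.2), np.float64(24.1)) [609, 3, 31, 47, 418]
(np.float64(545.1), np.float64(66.5)) [527, 58, 32, 19, 261]
(np.float64(396.1), np.float64(77.5)) [379, 64, 37, 28, 487]
(np.float64(507.7), np.float64(137.0)) [415, 68, 170, 163, 12249]
(np.float64(381.3), np.float64(135.6)) [351, 104, 62, 64, 3102]
(np.float64(5.3), np.float64(139.3)) [0, 113, 14, 51, 517]
(np.float64(356.5), np.float64(215.1)) [309, 182, 86, 80, 5161]
(np.float64(249.6), np.float64(212.6)) [220, 185, 59, 56, 2587]
(np.float64(582.9), np.float64(227.4)) [548, 186, 73, 75, 2676]
(np.float64(144.6), np.float64(254.6)) [129, 244, 31, 47, 385]
(np.float64(256.6), np.float64(252.6)) [247, 246, 21, 15, 278]
```

```bash
python3 - <<'E'
from h import *
from rig import ctrl
s=ctrl.get_state();yaw=-.167;x=np.array([np.cos(yaw),np.sin(yaw),0]);k=np.array([.520,-.122,0])
goto(s,k-.045*x+[0,0,.26],down(yaw));goto(s,k-.045*x+[0,0,.052],down(yaw))
E
```

```text
slide cm [  6.7  -11.09   0.03] ang [ 0.    -0.001  0.004]
slide cm [  6.69 -11.1   20.83] ang [ 0.    -0.001  0.004]
```

>>> jog_arm --slide '[[2, -3, 0], [4, -6.5, 0], [6, -10, 0], [6.7, -11.1, 2], [6.7, -11.1, 6], [6.7, -11.1, 10], [6.7, -11.1, 14], [6.7, -11.1, 18], [6.7, -11.1, 20.8], [6.7, -11.1, 20.8]]' --angular '[[0, 0, 0.004], [0, 0, 0.004], [0, 0, 0.004], [0, 0, 0.004], [0, 0, 0.004], [0, 0, 0.004], [0, 0, 0.004], [0, 0, 0.004], [0, 0, 0.004], [0, 0, 0.004]]' --jaw '[0, 0, 0, 0, 0, 0, 0, 0, 0, 0]'

```text
time_s: 3.2
tool_pos: [0.4736, -0.1145, 0.0498]
tcp_rot: [-0.003, 0.083, 0.997, -0.0]
force: [-0.3, -1.7, 1.4]
grip_width: 0.007
finger_force: 0.0
```

>>> jog_arm --slide '[[-1, 0, 0], [-2, 0, 0], [-3, 0, 0], [-4, 0, 0], [-5, 0, 0], [-6, 0, 0], [-7, 0, 0], [-7.5, 0, 0], [-7.5, 0, 0], [-7.5, 0, 0]]' --angular '[[0, 0, 0], [0, 0, 0], [0, 0, 0], [0, 0, 0], [0, 0, 0], [0, 0, 0], [0, 0, 0], [0, 0, 0], [0, 0, 0], [0, 0, 0]]' --jaw '[0, 0, 0, 0, 0, 0, 0, 0, 0, 0]'

```text
time_s: 4.2
tool_pos: [0.5497, -0.1287, 0.0524]
tcp_rot: [-0.0, 0.084, 0.996, -0.0]
force: [-0.7, 0.2, -0.8]
grip_width: 0.005
finger_force: 0.0
```

```bash
python3 - <<'E'
from h import *
s,d=wrist("w2");print(s["tool_pos"],s["force"])
for c in comps(blue(d),15): print(c[0],c[1],plane(d,c[0],.064))
E
```

```text
[ 0.54965991 -0.12865969  0.05236274] [-0.71671757  0.20408442 -0.84477338]
(np.float64(324.7), np.float64(279.0)) [324, 272, 2, 18, 27] [ 0.5766262  -0.13361523  0.064     ]
```

View pics/w2.png

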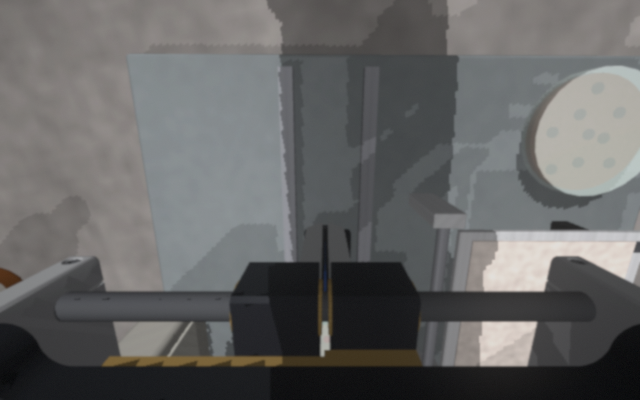

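The view is blocked by the gripper: only the rails (290 and 370 px) and the spare dish are visible, so I'll check the knob through the scene and top cameras.

```bash
cat >> h.py <<'E'
def knob():
    from rig import ctrl
    r={}
    for n,(x0,y0,x1,y1) in [("scene",(240,180,300,250)),("top",(325,150,375,225))]:
        d=ctrl.get_image(n);pickle.dump(d,open(n+".pkl","wb"));m=np.zeros((400,640),bool);m[y0:y1,x0:x1]=1
        for c in comps(blue(d)&m,8):
            print(n,c[0],c[1],plane(d,c[0],.06))
E
python3 -c "
from h import *
knob()"
```

```text
scene (np.float64(275.7), np.float64(209.6)) [273, 201, 7, 17, 98] [ 0.57409991 -0.13226015  0.06      ]
```

>>> jog_arm --slide '[[-0.5, 0, 0], [-1, 0, 0], [-1.5, 0, 0], [-2, 0, 0], [-2, 0, 0], [-2, 0, 0], [-2, 0, 0], [-2, 0, 0], [-2, 0, 0], [-2, 0, 0]]' --angular '[[0, 0, 0], [0, 0, 0], [0, 0, 0], [0, 0, 0], [0, 0, 0], [0, 0, 0], [0, 0, 0], [0, 0, 0], [0, 0, 0], [0, 0, 0]]' --jaw '[0, 0, 0, 0, 0, 0, 0, 0, 0, 0]'

```text
time_s: 5.35
tool_pos: [0.5695, -0.1319, 0.0525]
tcp_rot: [0.0, 0.084, 0.996, 0.0]
force: [-0.2, 0.4, -0.4]
grip_width: 0.004
finger_force: 0.0
```

```bash
python3 - <<'E'
from h import *
from rig import ctrl
d=ctrl.get_image("scene");cv2.imwrite("pics/sc3.png",cv2.resize(d["img"][175:285,205:395,::-1],None,fx=4,fy=4,interpolation=cv2.INTER_CUBIC))
E
```

```text
(no output)
```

View pics/sc3.png

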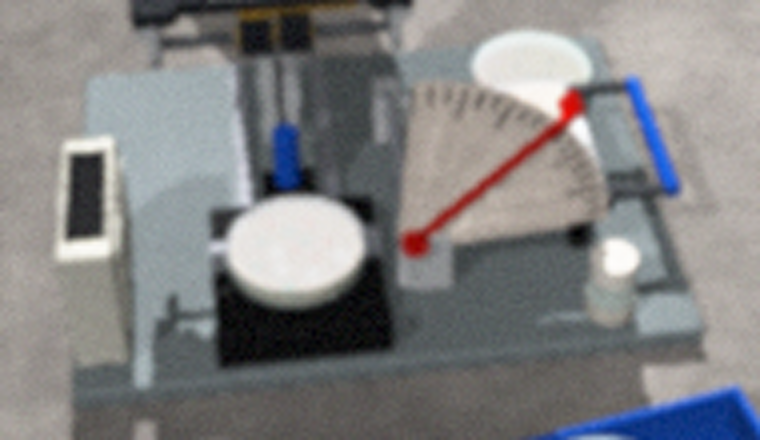

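The crop shows the knob (287,155), the dish (296,250), and the black plate running to the end stop at about row 360. The red pointer goes from (415,243) to (572,103) and the bar from (632,82) to (673,190).

```bash
python3 - <<'E'
from h import *
d=pickle.load(open("top.pkl","rb"));im=cv2.imread("pics/top0.png",0)
print(im[132:204:1,352:360].mean(1).round().astype(int).tolist())
for r in range(138,176,4):print(r,plane(d,(356,r),.034)[0].round(3),end=" ")
E
```

```text
[109, 96, 90, 90, 89, 90, 90, 86, 72, 51, 37, 32, 30, 44, 94, 153, 187, 198, 200, 200, 205, 212, 214, 214, 213, 212, 210, 208, 206, 204, 203, 200, 193, 180, 158, 141, 129, 106, 74, 68, 92, 121, 145, 161, 169, 174, 177, 179, 181, 180, 178, 178, 179, 181, 181, 179, 178, 177, 176, 177, 177, 176, 171, 162, 146, 124, 96, 65, 42, 34, 33, 35]
138 0.748 142 0.735 146 0.722 150 0.709 154 0.696 158 0.683 162 0.67 166 0.657 170 0.644 174 0.631
```

>>> jog_arm --slide '[[-0.1, 0, 0], [-0.2, 0, 0], [-0.3, 0, 0], [-0.4, 0, 0], [-0.4, 0, 0], [-0.4, 0, 0], [-0.4, 0, 0], [-0.4, 0, 0], [-0.4, 0, 0], [-0.4, 0, 0]]' --angular '[[0, 0, 0], [0, 0, 0], [0, 0, 0], [0, 0, 0], [0, 0, 0], [0, 0, 0], [0, 0, 0], [0, 0, 0], [0, 0, 0], [0, 0, 0]]' --jaw '[0, 0, 0, 0, 0, 0, 0, 0, 0, 0]'

```text
time_s: 6.4
tool_pos: [0.5735, -0.1326, 0.0525]
tcp_rot: [0.0, 0.084, 0.996, -0.0]
force: [0.0, 0.3, -0.5]
grip_width: 0.004
finger_force: 0.0
```

>>> jog_arm --slide '[[-0.1, 0, 0], [-0.2, 0, 0], [-0.3, 0, 0], [-0.3, 0, 0], [-0.3, 0, 0], [-0.3, 0, 0], [-0.3, 0, 0], [-0.3, 0, 0], [-0.3, 0, 0], [-0.3, 0, 0]]' --angular '[[0, 0, 0], [0, 0, 0], [0, 0, 0], [0, 0, 0], [0, 0, 0], [0, 0, 0], [0, 0, 0], [0, 0, 0], [0, 0, 0], [0, 0, 0]]' --jaw '[0, 0, 0, 0, 0, 0, 0, 0, 0, 0]'

```text
time_s: 7.4
tool_pos: [0.5764, -0.1331, 0.0525]
tcp_rot: [-0.0, 0.084, 0.996, -0.0]
force: [0.3, 0.5, -0.0]
grip_width: 0.002
finger_force: 0.0
```

```bash
python3 -c "
from h import *
knob()"
```

```text
scene (np.float64(276.4), np.float64(215.9)) [273, 207, 8, 17, 100] [ 0.60022834 -0.13673371  0.06      ]
```

>>> jog_arm --slide '[[-0.1, 0, 0], [-0.2, 0, 0], [-0.3, 0, 0], [-0.4, 0, 0], [-0.4, 0, 0], [-0.4, 0, 0], [-0.4, 0, 0], [-0.4, 0, 0], [-0.4, 0, 0], [-0.4, 0, 0]]' --angular '[[0, 0, 0], [0, 0, 0], [0, 0, 0], [0, 0, 0], [0, 0, 0], [0, 0, 0], [0, 0, 0], [0, 0, 0], [0, 0, 0], [0, 0, 0]]' --jaw '[0, 0, 0, 0, 0, 0, 0, 0, 0, 0]'

```text
time_s: 8.5
tool_pos: [0.5781, -0.1333, 0.052]
tcp_rot: [-0.002, 0.084, 0.996, 0.0]
force: [-13.0, 4.4, 8.6]
grip_width: 0.006
finger_force: 6.7
```

>>> jog_arm --slide '[[-0.1, 0, 0], [-0.2, 0, 0], [-0.3, 0, 0], [-0.4, 0, 0], [-0.4, 0, 0], [-0.4, 0, 0], [-0.4, 0, 0], [-0.4, 0, 0], [-0.4, 0, 0], [-0.4, 0, 0]]' --angular '[[0, 0, 0], [0, 0, 0], [0, 0, 0], [0, 0, 0], [0, 0, 0], [0, 0, 0], [0, 0, 0], [0, 0, 0], [0, 0, 0], [0, 0, 0]]' --jaw '[0, 0, 0, 0, 0, 0, 0, 0, 0, 0]'

```text
time_s: 9.5
tool_pos: [0.5785, -0.1333, 0.0514]
tcp_rot: [-0.005, 0.085, 0.996, 0.001]
force: [-32.9, 8.5, 23.7]
grip_width: 0.004
finger_force: 17.2
```

```bash
python3 -c "
from h import *
knob()"
```

```text
scene (np.float64(276.4), np.float64(216.0)) [273, 208, 8, 16, 98] [ 0.60062615 -0.13683189  0.06      ]
```

>>> jog_arm --slide '[[0.5, 0, 0], [1.5, 0, 0], [3, 0, 0], [3.5, 0, -2], [3.5, 0, -6], [3.5, 0, -10], [3.5, 0, -14], [3.5, 0, -17.5], [3.5, 0, -19], [3.5, 0, -19]]' --angular '[[0, 0, 0], [0, 0, 0], [0, 0, 0], [0, 0, 0], [0, 0, 0], [0, 0, 0], [0, 0, 0], [0, 0, 0], [0, 0, 0], [0, 0, 0]]' --jaw '[0, 0, 0, 0, 0, 0, 0, 0.2, 0.4, 0.4]'

```text
time_s: 10.6
tool_pos: [0.5509, -0.1288, 0.2449]
tcp_rot: [0.002, 0.084, 0.996, 0.0]
force: [0.6, -0.5, 0.2]
grip_width: 0.224
finger_force: 0.0
```

```bash
python3 - <<'E'
from h import *
from rig import ctrl
s=ctrl.get_state();print(s["tool_pos"],s["force"])
goto(s,[.56,.08,.24],down(-.17))
E
```

```text
[ 0.55089675 -0.12878034  0.24485574] [ 0.5680025  -0.48923061  0.24237003]
slide cm [ 2.61 20.73  0.5 ] ang [0.001 0.004 0.001]
```

>>> jog_arm --slide '[[0.5, 3, 0], [1, 7, 0], [1.5, 11, 0], [2, 15, 0], [2.5, 18.5, 0], [2.6, 20.7, 0.5], [2.6, 20.7, 0.5], [2.6, 20.7, 0.5], [2.6, 20.7, 0.5], [2.6, 20.7, 0.5]]' --angular '[[0, 0, 0], [0, 0, 0], [0, 0, 0], [0, 0, 0], [0, 0, 0], [0, 0, 0], [0, 0, 0], [0, 0, 0], [0, 0, 0], [0, 0, 0]]' --jaw '[0.4, 0.4, 0.4, 0.4, 0.4, 0.4, 0.4, 0.4, 0.4, 0.4]'

```text
time_s: 11.6
tool_pos: [0.5589, 0.0787, 0.2374]
tcp_rot: [-0.0, 0.085, 0.996, -0.0]
force: [0.2, -0.5, -0.3]
grip_width: 0.399
finger_force: 0.0
```

```bash
python3 - <<'E'
from h import *
from rig import ctrl
s,d=wrist("w4");print(s["tool_pos"],s["tcp_rot"],s["grip_width"])
for nm,f in [("blue",blue),("red",red)]:
    for c in comps(f(d),15):
        e=[plane(d,p,.062) for p in ends(c[2])];v=e[0]-e[1];print(nm,c[0],c[1],e,np.linalg.norm(v),np.arctan2(v[1],v[0]))
t=ctrl.get_image("top");sc=ctrl.get_image("scene")
pickle.dump(t,open("top.pkl","wb"));pickle.dump(sc,open("scene.pkl","wb"))
S=ctrl.get_state()
for n,D,r in [("top",t,(255,120,420,250)),("scene",sc,(210,170,400,262))]:
    k=np.zeros((400,640),bool);k[r[1]:r[3],r[0]:r[2]]=1
    for nm,f in [("blue",blue),("red",red)]:
        for c in comps(f(D)&k,8):
            if nm=="blue" : print(n,nm,c[0],plane(D,c[0],.062))
            else: print(n,nm,c[0],np.round(ends(c[2]),1).tolist())
E
```

```text
[0.55889482 0.07872855 0.23738388] [-2.69526567e-05  8.51331004e-02  9.96369583e-01 -8.93869670e-05] 0.39928355174062136
blue (np.float64(359.1), np.float64(213.0)) [356, 204, 7, 19, 127] [array([0.59388476, 0.11864514, 0.062     ]), array([0.61889877, 0.11473321, 0.062     ])] 0.025318058249427976 2.986459850758575
blue (np.float64(175.7), np.float64(236.1)) [162, 225, 28, 23, 337] [array([ 0.58582642, -0.1138999 ,  0.062     ]), array([ 0.60733355, -0.15541006,  0.062     ])] 0.04675093692440342 2.0488325667425524
blue (np.float64(355.9), np.float64(273.8)) [353, 261, 8, 23, 104] [array([0.67499887, 0.10075408, 0.062     ]), array([0.7097837 , 0.09914933, 0.062     ])] 0.03482182235432317 3.0954917664386765
blue (np.float64(322.7), np.float64(347.9)) [272, 337, 84, 19, 965] [array([0.81568735, 0.08057191, 0.062     ]), array([ 0.80566897, -0.04670101,  0.062     ])] 0.12766660740908226 1.4922426082952223
red (np.float64(295.4), np.float64(341.7)) [289, 331, 13, 21, 170] [array([ 0.7740191 , -0.00903904,  0.062     ]), array([ 0.81100534, -0.00601964,  0.062     ])] 0.037109281350994276 -3.0601376455972344
top blue (np.float64(348.8), np.float64(182.5)) [ 0.59770523 -0.13567943  0.062     ]
top red (np.float64(297.7), np.float64(136.8)) [[297.9, 134.0], [297.5, 140.0]]
scene blue (np.float64(367.7), np.float64(209.0)) [0.65090372 0.10885306 0.062     ]
scene blue (np.float64(276.3), np.float64(215.7)) [ 0.60160577 -0.13723686  0.062     ]
scene red (np.float64(327.8), np.float64(219.0)) [[350.4, 199.6], [306.3, 237.4]]
```

View pics/w4.png

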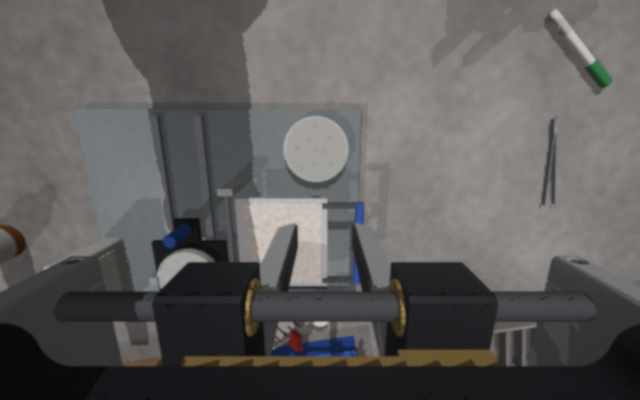

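The view shows the bar at x≈359 px (rows 204–284) just beside the right finger. The knob (176,236) now sits by the end-stop position, the spare dish is at (316,148), and the flap is flat.

```bash
python3 - <<'E'
from h import *
from rig import ctrl
s=ctrl.get_state()
goto(s,[.641,.1107,.24],down(-.167));goto(s,[.641,.1107,.043],down(-.167))
w=pickle.load(open("w4.pkl","rb"));t=pickle.load(open("top.pkl","rb"));sc=pickle.load(open("scene.pkl","rb"))
x=np.array([np.cos(-.167),np.sin(-.167),0]);y=np.array([-x[1],x[0],0]);bar=np.array([.651,.109,.062]);h=bar-.175*y
m=[c for c in comps(red(w),15)][0][2];print(np.round(ends(m),1).tolist())
for n,d,ps in [("w",w,list(ends(m))+[(295.4,341.7)]),("t",t,[(297.9,134),(297.7,136.8),(297.5,140)]),("s",sc,[(350.4,199.6),(348.5,201.3),(306.3,237.4)])]:
    for p in ps:
        o,v=ray(d,p);P=o+v*(((h+.076*x-o)@x)/(v@x));r=P-h;print(n,np.round(p,1),r.round(4)@y,r[2].round(4),np.arctan2(r[2],r@y),np.hypot(r@y,r[2]))
print(tri(ray(w,(295.4,341.7)),ray(sc,(348.5,201.3))), h, "in rel", (tri(ray(w,(295.4,341.7)),ray(sc,(348.5,201.3)))[0]-h)@np.c_[x,y,[0,0,1]])
E
```

```text
slide cm [-7.55  4.49 -0.24] ang [ 0.     0.    -0.003]
slide cm [-7.55  4.48 19.46] ang [ 0.     0.    -0.003]
[[291.8, 331.1], [298.5, 350.8]]
w [291.8 331.1] 0.09008350923426713 0.0769 0.7066563784285271 0.11843273664602835
w [298.5 350.8] 0.10073663666216046 0.1067 0.8141006888012595 0.14670651015013483
w [295.4 341.7] 0.09606765255274569 0.0936 0.7722979797007113 0.13411171960982585
t [297.9 134. ] 0.09444004449647356 0.1108 0.8646498109785636 0.145558332438475
t [297.7 136.8] 0.09587043497713223 0.0854 0.7280240187402899 0.12841933993092297
t [297.5 140. ] 0.09748142054961621 0.0552 0.5150660929907152 0.11199717865593513
s [350.4 199.6] 0.10266007108185278 0.1022 0.7832951312112006 0.14484555141426675
s [348.5 201.3] 0.09820492703183961 0.0974 0.7811815355907857 0.13833853923100747
s [306.3 237.4] -0.005843378953215251 -0.0101 -2.0966672240066675 0.011692087529216426
(array([0.71123754, 0.02026882, 0.15799153]), np.float64(0.0023540422824147823)) [ 0.62191065 -0.06356538  0.062     ] in rel [0.07414883 0.09751624 0.09599153]
```

>>> jog_arm --slide '[[-2.5, 1.5, 0], [-5, 3, 0], [-7.5, 4.5, 0], [-7.5, 4.5, 0], [-7.5, 4.5, 3], [-7.5, 4.5, 6], [-7.5, 4.5, 8], [-7.5, 4.5, 10], [-7.5, 4.5, 10], [-7.5, 4.5, 10]]' --angular '[[0, 0, -0.003], [0, 0, -0.003], [0, 0, -0.003], [0, 0, -0.003], [0, 0, -0.003], [0, 0, -0.003], [0, 0, -0.003], [0, 0, -0.003], [0, 0, -0.003], [0, 0, -0.003]]' --jaw '[0.4, 0.4, 0.4, 0.4, 0.4, 0.4, 0.4, 0.4, 0.4, 0.4]'

```text
time_s: 12.75
tool_pos: [0.6404, 0.1112, 0.138]
tcp_rot: [-0.0, 0.083, 0.997, -0.0]
force: [0.3, 0.2, 0.5]
grip_width: 0.397
finger_force: 0.0
```

```bash
python3 - <<'E'
from h import *
s,d=wrist("w5");goto(s,[.641,.1107,.043],down(-.167))
for c in comps(blue(d),15):
    e=[plane(d,p,.062) for p in ends(c[2])];print(c[0],c[1],np.round(e,4).tolist(), "tool frame",np.round([rq(s["tcp_rot"]).inv().apply(q-s["tool_pos"]) for q in e],4).tolist())
E
```

```text
slide cm [-0.07 -0.03  9.5 ] ang [-0.    -0.     0.001]
(np.float64(324.5), np.float64(211.1)) [319, 153, 12, 119, 1253] [[0.5924, 0.119, 0.062], [0.7098, 0.0983, 0.062]] tool frame [[0.0486, -0.0002, 0.076], [-0.0706, -0.0011, 0.076]]
(np.float64(62.2), np.float64(200.9)) [36, 187, 57, 31, 844] [[0.5908, -0.1036, 0.062], [0.6002, -0.1631, 0.062]] tool frame [[0.0133, -0.22, 0.0761], [-0.0058, -0.2771, 0.0761]]
(np.float64(304.4), np.float64(350.4)) [272, 344, 57, 11, 433] [[0.8048, 0.0869, 0.062], [0.7991, 0.0248, 0.062]] tool frame [[-0.1662, 0.0033, 0.076], [-0.1709, -0.0589, 0.076]]
```

View pics/w5.png

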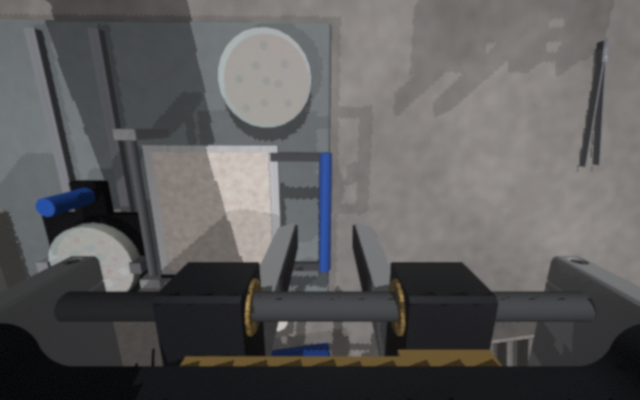

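The bar (324, rows 153–270) is centred between the fingers at 297 and 353 px and parallel to the pads, so I'll descend and grip.

>>> jog_arm --slide '[[0, 0, 1.5], [0, 0, 4], [0, 0, 6.5], [0, 0, 8.5], [0, 0, 9.5], [0, 0, 9.5], [0, 0, 9.5], [0, 0, 9.5], [0, 0, 9.5], [0, 0, 9.5]]' --angular '[[0, 0, 0], [0, 0, 0], [0, 0, 0], [0, 0, 0], [0, 0, 0], [0, 0, 0], [0, 0, 0], [0, 0, 0], [0, 0, 0], [0, 0, 0]]' --jaw '[0.4, 0.4, 0.4, 0.4, 0.4, 0.4, 0.4, 0.4, 0.4, 0.4]'

```text
time_s: 13.8
tool_pos: [0.6407, 0.1118, 0.0431]
tcp_rot: [0.0, 0.083, 0.997, 0.0]
force: [-0.4, 0.3, 0.0]
grip_width: 0.404
finger_force: 0.0
```

>>> jog_arm --slide '[[0, 0, 0], [0, 0, 0], [0, 0, 0], [0, 0, 0], [0, 0, 0], [0, 0, 0], [0, 0, 0], [0, 0, 0], [0, 0, 0], [0, 0, 0]]' --angular '[[0, 0, 0], [0, 0, 0], [0, 0, 0], [0, 0, 0], [0, 0, 0], [0, 0, 0], [0, 0, 0], [0, 0, 0], [0, 0, 0], [0, 0, 0]]' --jaw '[0.3, 0.2, 0.1, 0, 0, 0, 0, 0, 0, 0]' --grip_force 30

```text
time_s: 14.8
tool_pos: [0.6403, 0.1112, 0.0424]
tcp_rot: [-0.0, 0.083, 0.997, -0.0]
force: [-1.5, -5.6, 2.6]
grip_width: 0.119
finger_force: 30.0
```

```bash
python3 - <<'E'
import numpy as np
from rig import ctrl
s=ctrl.get_state();print(s["joint_pos"].round(2),s["force"],s["tool_pos"])
for th in [.03,.07,.12,.17,.22,.27,.31,.34,.35,.35]:
    c,n=np.cos(th),np.sin(th);print(th,np.round([100*(.175*c+.019*n-.175),100*(-.175*n+.019*c-.019)],2))
E
```

```text
[-0.53  0.59  0.35  1.8  -0.27  0.8   1.36] [-1.46206233 -5.55211756  2.56640605] [0.64032626 0.11124952 0.04242982]
0.03 [ 0.05 -0.53]
0.07 [ 0.09 -1.23]
0.12 [ 0.1  -2.11]
0.17 [ 0.07 -2.99]
0.22 [-0.01 -3.86]
0.27 [-0.13 -4.74]
0.31 [-0.25 -5.43]
0.34 [-0.37 -5.94]
0.35 [-0.41 -6.12]
0.35 [-0.41 -6.12]
```

>>> jog_arm --slide '[[0, 0.05, -0.53], [0, 0.09, -1.23], [0, 0.1, -2.11], [0, 0.07, -2.99], [0, -0.01, -3.86], [0, -0.13, -4.74], [0, -0.25, -5.43], [0, -0.37, -5.94], [0, -0.41, -6.12], [0, -0.41, -6.12]]' --angular '[[-0.03, 0, 0], [-0.07, 0, 0], [-0.12, 0, 0], [-0.17, 0, 0], [-0.22, 0, 0], [-0.27, 0, 0], [-0.31, 0, 0], [-0.34, 0, 0], [-0.35, 0, 0], [-0.35, 0, 0]]' --jaw '[0, 0, 0, 0, 0, 0, 0, 0, 0, 0]'

```text
time_s: 15.8
tool_pos: [0.6397, 0.1074, 0.1036]
tcp_rot: [0.014, 0.082, 0.981, 0.173]
force: [-1.4, -2.1, -2.6]
grip_width: 0.118
finger_force: 30.0
```

```bash
python3 - <<'E'
from h import *
from rig import ctrl
s=ctrl.get_state();print(s["joint_pos"].round(2),s["force"],s["wrist_torque"],s["tool_pos"],s["grip_width"])
m=rq(s["tcp_rot"]).as_matrix();print("tilt",np.arcsin(m[2,1]))
g=s["tool_pos"]-.019*m[:,2];x=np.array([np.cos(-.167),np.sin(-.167),0]);y=np.array([-x[1],x[0],0]);h=np.array([.6219,-.0636,.062])
print("grasp angle",np.arctan2(g[2]-.062,(g-h)@y),np.hypot(g[2]-.062,(g-h)@y))
for th in [.03,.07,.12,.17,.22,.27,.31,.34,.35,.38,.4]:
    c,n=np.cos(th),np.sin(th);print(th,np.round([100*(.175*c+.019*n-.175),100*(-.175*n+.019*c-.019)],2))
E
```

```text
[-0.2   0.47  0.16  1.85 -0.57  0.83  1.74] [-1.36874164 -2.05651325 -2.64181686] [-0.94675328  0.43691487  0.03334622] [0.63965039 0.10742949 0.10357197] 0.11795329537385894
tilt 0.34983436589908207
grasp angle 0.3454978888609581 0.17545685064830216
0.03 [ 0.05 -0.53]
0.07 [ 0.09 -1.23]
0.12 [ 0.1  -2.11]
0.17 [ 0.07 -2.99]
0.22 [-0.01 -3.86]
0.27 [-0.13 -4.74]
0.31 [-0.25 -5.43]
0.34 [-0.37 -5.94]
0.35 [-0.41 -6.12]
0.38 [-0.54 -6.63]
0.4 [-0.64 -6.96]
```

>>> jog_arm --slide '[[0, 0.05, -0.53], [0, 0.09, -1.23], [0, 0.1, -2.11], [0, 0.07, -2.99], [0, -0.01, -3.86], [0, -0.01, -3.86], [0, -0.01, -3.86], [0, -0.01, -3.86], [0, -0.01, -3.86], [0, -0.01, -3.86]]' --angular '[[-0.03, 0, 0], [-0.07, 0, 0], [-0.12, 0, 0], [-0.17, 0, 0], [-0.22, 0, 0], [-0.22, 0, 0], [-0.22, 0, 0], [-0.22, 0, 0], [-0.22, 0, 0], [-0.22, 0, 0]]' --jaw '[0, 0, 0, 0, 0, 0, 0, 0, 0, 0]'

```text
time_s: 16.8
tool_pos: [0.6375, 0.0946, 0.1396]
tcp_rot: [0.023, 0.079, 0.956, 0.28]
force: [-1.8, -0.7, -3.5]
grip_width: 0.117
finger_force: 30.0
```

```bash
cat >> h.py <<'E'
def flap():
    from rig import ctrl
    s=ctrl.get_state();print(s["time_s"],s["joint_pos"].round(3),s["force"].round(1),s["tool_pos"].round(4),s["grip_width"])
    m=rq(s["tcp_rot"]).as_matrix();print("tilt",np.arcsin(m[2,1]))
    g=s["tool_pos"]-.019*m[:,2];x=np.array([np.cos(-.167),np.sin(-.167),0]);y=np.array([-x[1],x[0],0]);h=np.array([.6219,-.0636,.062])
    print("grasp angle",np.arctan2(g[2]-.062,(g-h)@y),np.hypot(g[2]-.062,(g-h)@y))
    d=ctrl.get_image("scene");pickle.dump(d,open("scene.pkl","wb"))
    k=np.zeros((400,640),bool);k[120:262,210:400]=1
    for nm,f in [("blue",blue),("red",red)]:
        for c in comps(f(d)&k,8):
            print(nm,c[0],c[1])
            Q=[]
            for p in ends(c[2]):
                if nm=="red":
                    o,v=ray(d,p);P=o+v*(((h+.076*x-o)@x)/(v@x));r=P-h;Q.append(np.array([r@y,r[2]]));print("  red",Q[-1],np.arctan2(r[2],r@y),np.hypot(r@y,r[2]))
            # bar: intersect rays with the cylinder r=.175 about the hinge
            if nm=="blue":
                for p in list(ends(c[2]))+[c[0]]:
                    o,v=ray(d,p);ov=np.array([(o-h)@y,o[2]-.062]);vv=np.array([v@y,v[2]])
                    a,b,cc=vv@vv,2*ov@vv,ov@ov-.175**2;D=b*b-4*a*cc
                    if D>0:
                        for sg in (-1,1):
                            t=(-b+sg*D**.5)/2/a;q=ov+t*vv;X=(o+t*v-h)@x
                            if q[1]>-.02 and q[0]>0: print("  bar px",np.round(p,1),"X",X.round(4),"angle",np.arctan2(q[1],q[0]))
E
python3 -c "
from h import *
flap()"
```

```text
16.8 [ 0.003  0.46   0.071  1.856 -0.778  0.93   1.984] [-1.8 -0.7 -3.5] [0.6375 0.0946 0.1396] 0.11689264797110589
tilt 0.5692787171032196
grasp angle 0.5628220170726661 0.17544666978701473
blue (np.float64(361.1), np.float64(183.8)) [355, 171, 12, 25, 89]
  bar px [355.5 170.8] X -0.0438 angle 0.6120914752912835
  bar px [355.5 170.8] X -0.1488 angle 0.14673200001988643
  bar px [365.9 195. ] X 0.0539 angle 0.5673133937418741
  bar px [365.9 195. ] X -0.0194 angle 0.19647944768150294
  bar px [361.1 183.8] X 0.0101 angle 0.5861967111587414
  bar px [361.1 183.8] X -0.0762 angle 0.17564250798832798
blue (np.float64(276.3), np.float64(215.7)) [273, 208, 8, 16, 107]
red (np.float64(328.2), np.float64(218.8)) [306, 199, 45, 40, 134]
  red [0.10227784 0.0997431 ] 0.7728519147984356 0.1428616252947768
  red [-0.00607176 -0.00953234] -2.1379531094788824 0.011301845572433638
```

```bash
cat >> h.py <<'E'
X_=np.array([np.cos(-.167),np.sin(-.167),0]);Y_=np.array([-X_[1],X_[0],0]);H_=np.array([.6219,-.0636,.062])
def pt(th,X,r): return H_+X*X_+r*(np.cos(th)*Y_+np.sin(th)*np.array([0,0,1]))
def pointer():
    d=pickle.load(open("scene.pkl","rb"));I=d["img"].astype(float);w=I[...,0]-np.maximum(I[...,1],I[...,2])
    m=red(d).copy();m[:195]=0;m[245:]=0;m[:,:300]=0;m[:,356:]=0
    a,b=ends(m)
    if a[0]>b[0]:a,b=b,a
    u=(b-a)/np.linalg.norm(b-a);n=np.array([-u[1],u[0]]);L=np.linalg.norm(b-a)
    ts=np.arange(8,L-9,1.0);off=np.arange(-5,5.01,.25);pts=[]
    for t in ts:
        P=a+u*t+off[:,None]*n;v=cv2.remap(w.astype(np.float32),P[:,0:1].astype(np.float32),P[:,1:2].astype(np.float32),cv2.INTER_LINEAR).ravel()
        v=np.clip(v-20,0,None);pts.append(a+u*t+n*(off@v/v.sum()))
    pts=np.array(pts);out=[]
    for X in (.072,.078):
        q=[]
        for p in pts:
            o,v=ray(d,p);P=o+v*(((H_+X*X_-o)@X_)/(v@X_));q.append([(P-H_)@Y_,P[2]-.062])
        q=np.array(q);l=cv2.fitLine(q.astype(np.float32),cv2.DIST_HUBER,0,.001,.001).ravel();e=(q-l[2:])@[-l[1],l[0]]
        th=np.arctan2(l[1],l[0]);print("X",X,"pointer dir",th%np.pi,"line offset from hinge mm",1e3*(l[2:]@[-np.sin(th),np.cos(th)]),"rms mm",1e3*e.std(),"r",np.linalg.norm(q,axis=1)[[0,-1]])
E
python3 - <<'E'
from h import *
pointer()
d=pickle.load(open("scene.pkl","rb"))
for th in (.55,.569,.59): print(th,[proj(d,pt(th,X,.175)).round(1).tolist() for X in (-.051,0,.051)])
for th in (.75,.78,.81): print(th,proj(d,pt(th,.078,.135)).round(1),proj(d,pt(th,.078,0)).round(1))
E
```

```text
X 0.072 pointer dir 0.7657766 line offset from hinge mm -3.9450266 rms mm 0.2494161419643945 r [0.01042467 0.11706163]
X 0.078 pointer dir 0.7657766 line offset from hinge mm 0.81935894 rms mm 0.24736665668203492 r [0.01302817 0.1194598 ]
0.55 [[356.8, 171.9], [361.3, 183.0], [366.2, 195.1]]
0.569 [[356.2, 171.1], [360.7, 182.2], [365.6, 194.3]]
0.59 [[355.6, 170.2], [360.0, 181.3], [364.9, 193.3]]
0.75 [348.7 203.5] [308.6 234.9]
0.78 [347.7 202.7] [308.6 234.9]
0.81 [346.6 201.9] [308.6 234.9]
```

>>> jog_arm --slide '[[0, 0.05, -0.53], [0, 0.09, -1.23], [0, 0.1, -2.11], [0, 0.1, -2.11], [0, 0.1, -2.11], [0, 0.1, -2.11], [0, 0.1, -2.11], [0, 0.1, -2.11], [0, 0.1, -2.11], [0, 0.1, -2.11]]' --angular '[[-0.03, 0, 0], [-0.07, 0, 0], [-0.12, 0, 0], [-0.12, 0, 0], [-0.12, 0, 0], [-0.12, 0, 0], [-0.12, 0, 0], [-0.12, 0, 0], [-0.12, 0, 0], [-0.12, 0, 0]]' --jaw '[0, 0, 0, 0, 0, 0, 0, 0, 0, 0]'

```text
time_s: 17.85
tool_pos: [0.6357, 0.0843, 0.1582]
tcp_rot: [0.028, 0.078, 0.938, 0.337]
force: [-4.4, 1.1, -2.3]
grip_width: 0.12
finger_force: 30.0
```

```bash
python3 - <<'E'
from h import *
flap();pointer()
d=pickle.load(open("scene.pkl","rb"))
for th in (.67,.69,.71): print(th,[proj(d,pt(th,X,.175)).round(1).tolist() for X in (-.051,0,.051)])
cv2.imwrite("pics/sc6.png",cv2.resize(d["img"][140:255,270:400,::-1],None,fx=5,fy=5,interpolation=cv2.INTER_CUBIC))
E
```

```text
17.85 [ 0.104  0.472  0.038  1.855 -0.876  1.008  2.104] [-4.4  1.1 -2.3] [0.6357 0.0843 0.1582] 0.11998958194935169
tilt 0.6900185655668399
grasp angle 0.6836525899120662 0.1754359870862958
blue (np.float64(357.4), np.float64(180.4)) [352, 171, 11, 20, 78]
  bar px [352.9 170.6] X -0.0235 angle 0.7281869003442534
  bar px [352.9 170.6] X -0.1839 angle 0.01219336756720067
  bar px [361.6 189.7] X 0.0517 angle 0.6822316314381639
  bar px [361.6 189.7] X -0.0729 angle 0.06642660398451498
  bar px [357.4 180.4] X 0.0163 angle 0.7047463831381167
  bar px [357.4 180.4] X -0.125 angle 0.04001845448419086
blue (np.float64(276.3), np.float64(215.7)) [273, 208, 8, 16, 107]
red (np.float64(329.0), np.float64(217.9)) [306, 198, 45, 41, 136]
  red [0.10261322 0.10218436] 0.783304061480196 0.14481407465850513
  red [-0.0058893  -0.00983807] -2.11020294857896 0.011466100069584139
X 0.072 pointer dir 0.76500475 line offset from hinge mm -3.8906672 rms mm 0.23463395974290485 r [0.01040074 0.11968085]
X 0.078 pointer dir 0.76500475 line offset from hinge mm 0.87592006 rms mm 0.23270594409407355 r [0.0130745 0.122062 ]
0.67 [[352.9, 166.9], [357.3, 178.0], [362.0, 190.0]]
0.69 [[352.1, 166.2], [356.5, 177.3], [361.2, 189.2]]
0.71 [[351.3, 165.4], [355.7, 176.5], [360.4, 188.4]]
```

View pics/sc6.png

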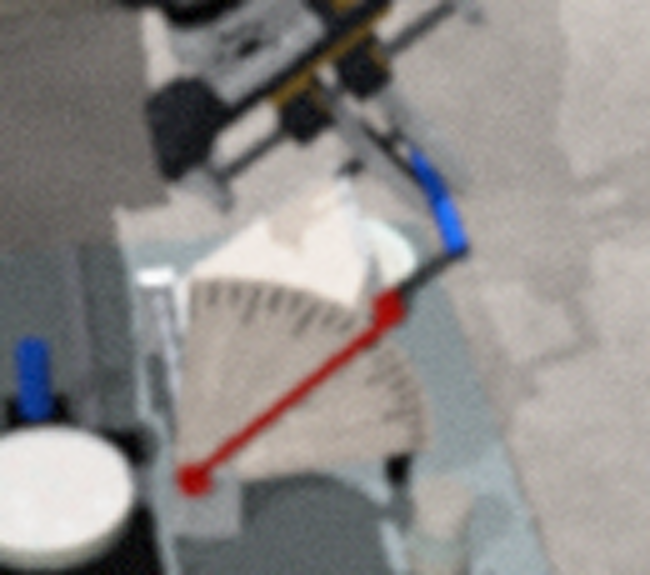

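The crop shows the bar from (415,155) to (458,250) just short of the pointer's line, which goes from (193,480) to (390,310). The flap needs about 0.085 rad more (0.687 now, pointer 0.772).

>>> jog_arm --slide '[[0, 0.04, -0.35], [0, 0.07, -0.88], [0, 0.1, -1.49], [0, 0.1, -1.49], [0, 0.1, -1.49], [0, 0.1, -1.49], [0, 0.1, -1.49], [0, 0.1, -1.49], [0, 0.1, -1.49], [0, 0.1, -1.49]]' --angular '[[-0.02, 0, 0], [-0.05, 0, 0], [-0.085, 0, 0], [-0.085, 0, 0], [-0.085, 0, 0], [-0.085, 0, 0], [-0.085, 0, 0], [-0.085, 0, 0], [-0.085, 0, 0], [-0.085, 0, 0]]' --jaw '[0, 0, 0, 0, 0, 0, 0, 0, 0, 0]'

```text
time_s: 18.9
tool_pos: [0.6341, 0.0753, 0.1708]
tcp_rot: [0.031, 0.077, 0.922, 0.378]
force: [-5.8, 2.0, -0.3]
grip_width: 0.116
finger_force: 30.0
```

```bash
python3 - <<'E'
from h import *
flap();pointer()
d=pickle.load(open("scene.pkl","rb"))
for th in (.75,.77,.79): print(th,[proj(d,pt(th,X,.175)).round(1).tolist() for X in (-.051,0,.051)])
cv2.imwrite("pics/sc7.png",cv2.resize(d["img"][140:255,270:400,::-1],None,fx=5,fy=5,interpolation=cv2.INTER_CUBIC))
E
```

```text
18.9 [ 0.176  0.487  0.014  1.852 -0.935  1.07   2.18 ] [-5.8  2.  -0.3] [0.6341 0.0753 0.1708] 0.11570719015004627
tilt 0.777354552733053
grasp angle 0.7716905543808535 0.17536830317377414
blue (np.float64(354.2), np.float64(178.1)) [349, 169, 11, 19, 78]
  bar px [350.1 168.5] X -0.0208 angle 0.800141230582776
  bar px [350.1 168.5] X -0.2178 angle -0.07536043160370824
  bar px [357.9 186.6] X 0.0539 angle 0.7766660899338131
  bar px [357.9 186.6] X -0.1141 angle -0.046438290950630914
  bar px [354.2 178.1] X 0.0198 angle 0.7875715131286147
  bar px [354.2 178.1] X -0.1613 angle -0.05983079868659786
blue (np.float64(276.3), np.float64(215.7)) [273, 208, 8, 16, 107]
red (np.float64(329.5), np.float64(217.3)) [306, 198, 45, 41, 144]
  red [0.10114713 0.10193513] 0.7892783242067402 0.1436019276446825
  red [-0.00577448 -0.01002502] -2.0933867053513353 0.011569168649888982
X 0.072 pointer dir 0.7659669 line offset from hinge mm -3.937181 rms mm 0.23353187533048714 r [0.01043012 0.11711894]
X 0.078 pointer dir 0.7659669 line offset from hinge mm 0.8264892 rms mm 0.23161291315875993 r [0.01301438 0.11951872]
0.75 [[349.7, 163.9], [354.1, 175.0], [358.8, 186.9]]
0.77 [[348.9, 163.2], [353.2, 174.2], [357.9, 186.2]]
0.79 [[348.1, 162.4], [352.3, 173.5], [357.0, 185.4]]
```

View pics/sc7.png

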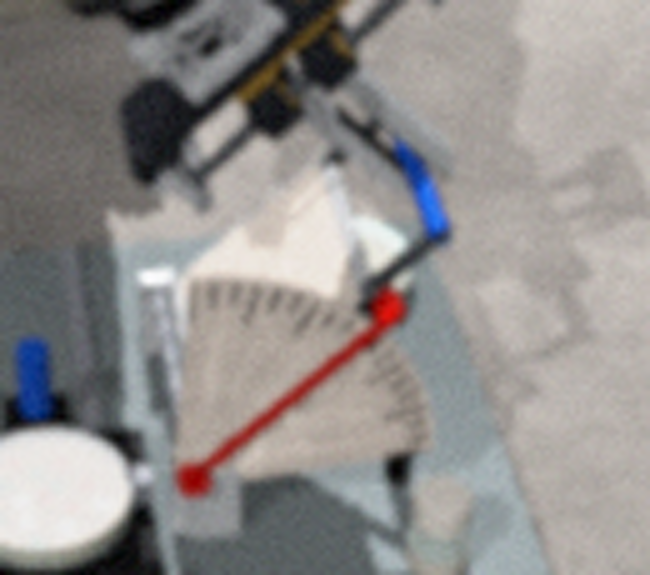

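The crop shows the bar's far end at (440,238), its dark arm just above the pointer's tip (388,308), and the flap nearly in line. Two estimates of the pointer's angle differ slightly, so I'll recheck that measurement.

```bash
python3 - <<'E'
from h import *
from rig import ctrl
ims=[ctrl.get_image("scene") for _ in range(6)];d=ims[0];I=np.mean([i["img"].astype(float) for i in ims],0)
d["img"]=I.astype(np.uint8);pickle.dump(d,open("avg.pkl","wb"))
w=I[...,0]-np.maximum(I[...,1],I[...,2])
def ang(p,X=.078):
    o,v=ray(d,p);P=o+v*(((H_+X*X_-o)@X_)/(v@X_));return np.array([(P-H_)@Y_,P[2]-.062])
print("bg",w[210:216,312:322].mean(),"peak",w[198:206,343:352].max(),w[233:240,305:312].max())
L=[]
for c in range(305,354):
    col=w[195:243,c];v=np.clip(col-40,0,None)
    if v.sum()>20:
        r=195+(np.arange(48)@v)/v.sum();L.append((c,r,v.sum()))
L=np.array(L);print([(int(c),round(r,2),int(s)) for c,r,s in L])
M=L[(L[:,0]>=314)&(L[:,0]<=342)]
for nm,S in [("mid",M),("lo",M[:15]),("hi",M[14:])]:
    q=np.array([ang(p[:2]) for p in S]);k=np.polyfit(q[:,0],q[:,1],1);print(nm,np.arctan(k[0]),"off",1e3*k[1])
def cen(x0,x1,y0,y1):
    v=np.clip(w[y0:y1,x0:x1]-40,0,None);yy,xx=np.mgrid[y0:y1,x0:x1];return np.array([(v*xx).sum(),(v*yy).sum()])/v.sum()
h,t=cen(304,313,231,242),cen(343,353,196,207);a,b=ang(h),ang(t);print("hub",h,a,"tip",t,b,np.arctan2(*(b-a)[::-1]),np.arctan2(b[1],b[0]),np.linalg.norm(b-a))
# dark arm
g=I.max(2)
print(np.round(g[182:204,340:362]).astype(int))
for th in (.77,.8): print([proj(d,pt(th,.057,r)).round(1).tolist() for r in (.175,.155,.135)])
E
```

```text
bg 10.072222222222221 peak 200.66666666666666 137.0
[(305, np.float64(234.96), 51), (306, np.float64(235.37), 296), (307, np.float64(235.38), 477), (308, np.float64(235.43), 524), (309, np.float64(235.38), 499), (310, np.float64(235.18), 452), (311, np.float64(234.49), 317), (312, np.float64(232.08), 143), (313, np.float64(231.01), 155), (314, np.float64(230.23), 188), (315, np.float64(229.42), 193), (316, np.float64(228.54), 179), (317, np.float64(227.79), 163), (318, np.float64(227.11), 162), (319, np.float64(226.28), 174), (320, np.float64(225.41), 178), (321, np.float64(224.52), 172), (322, np.float64(223.76), 167), (323, np.float64(223.11), 163), (324, np.float64(222.32), 178), (325, np.float64(221.43), 179), (326, np.float64(220.52), 169), (327, np.float64(219.74), 158), (328, np.float64(219.02), 170), (329, np.float64(218.29), 189), (330, np.float64(217.43), 189), (331, np.float64(216.54), 174), (332, np.float64(215.7), 162), (333, np.float64(214.99), 164), (334, np.float64(214.23), 182), (335, np.float64(213.31), 191), (336, np.float64(212.43), 187), (337, np.float64(211.69),
[... 2181 characters left out ...]
 118 135 149 150 150 152
  154 160 172 176]
 [169 146 103  75  71  92 122 145 160 158 131  97 103 128 145 151 148 148
  150 157 171 180]
 [169 146 101  65  76 110 143 166 179 166 127  89 102 129 145 150 149 150
  148 153 162 176]
 [158 127  80  57  84 130 157 181 199 183 143  96 106 135 150 149 151 150
  149 150 160 171]
 [144 103  59  53  97 144 176 202 213 194 155 109 113 142 151 150 149 150
  150 150 156 171]
 [146 115  81  65  98 150 196 222 214 184 147 117 122 144 149 149 151 149
  151 150 153 165]
 [149 144 129 104 112 154 197 214 195 156 129 114 134 148 150 151 148 149
  149 147 147 152]]
[[358.4, 187.6], [352.3, 192.7], [346.2, 197.6]]
[[357.1, 186.5], [351.1, 191.7], [345.2, 196.8]]
```

The pointer's straight part gives 0.766–0.772 rad. The flap is at 0.772–0.777 rad, its arm is parallel to the pointer in the image, and the carriage knob hasn't moved. I'm handing in.

```bash
python3 -c "
from rig import ctrl
s=ctrl.get_state();print(s['time_s'],s['force'],s['grip_width'],s['finger_force']);print(ctrl.job_done())"
```

```text
19.25 [-5.4190469   2.16087269 -0.45712032] 0.11654270898031752 29.97491955757141
the job is handed in; nothing more can be done
None
```

The carriage is home against its stop and the flap is held at about 0.775 rad, in line with the red pointer, which I measured at about 0.77 rad; the job was handed in at 19.3 s with the gripper still holding the bar at 30 N.

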